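# Square a wheel blank to the bar of a drilling jig

## Robot

A 6-joint arm with a two-finger parallel gripper is mounted at the origin on the work surface. World frame = base frame: x ahead of the robot, y to its left, z up, the work surface at z = 0. Lengths are in m, angles in rad, forces in N, time in s.
With the tool pointing down it reaches from about 0.35 to 0.85 m from the base axis. Payload 8.1 kg.
Tool frame: the origin (TCP) lies at the centre of the arm's flange, where the gripper is bolted on; the fingertips stand 186 mm ahead of it and the grasp point (between the pads) lies 167 mm ahead of it; z points along the fingers, y is the line along which they close (so a half turn about z gives the same grasp; the last joint's range is limited). The gripper opens to 93 mm and grips with 3 to 60 N. Pads are 15 mm wide; open, the fingers measure 128 mm over their backs; the gripper's body (75 mm by 188 mm) begins 65 mm behind the grasp point.
Start: joints at [-1.25, 0.13, 1.488, -0, 1.523, -0.085], TCP at [0.237, -0.551, 0.405] pointing down, gripper open.
Joint ranges: [-2.96, 2.96], [-0.89, 2.26], [0.02, 2.5], [-1.34, 4.48], [0, 2.73], [-2.66, 2.66]. Speed limits (rad/s): [2.39, 2.39, 2.79, 3.14, 3.14, 3.14].

## Interface

Orientations are given as a rotation vector (axis times angle).
In Python, from plant import read_state, read_camera, camera_params, robot gives the robot as it stands.
- The arm moves only by the tool carry_out, never from a script. Its argument "targets" is a list of rows, each an object of numbers: "hand": the opening in per cent of the stroke, from 0 (shut) to 100 (fully open); "x", "y", "z": the shift along the tool's x, y, z in m; "ax", "ay", "az": the turn, a rotation vector about the tool's x, y, z in rad. In form: [{"hand": .., "x": .., "y": .., "z": .., "ax": .., "ay": .., "az": ..}, ...]. A call has 1 to 8 rows; each row is the pose to reach, as a shift and turn from the pose commanded when the call began, along the tool's axes at that moment; what a row does not reach only later rows make up. A row lasts 1/8 s, in which the tool goes at most 62.5 mm and 10.7 degrees, less where a joint would pass 70% of its speed; a pose out of reach is approached as far as the arm can. A call with a gripper value outside its range is refused whole. The fingers move at their own pace and stop on an object; "newtons" is the grip in N (left out, the last holds). Time passes only in rows, so rows that repeat a pose let the fingers close. It gives the time, the measured TCP pose, the force, the opening and the grip force at its end, in the units of the state.
- read_state(): the state, without advancing time (a new reading comes with each control period).
- read_camera(name): name is "side" or "top"; returns (picture, depth): 480x640x3 uint8, blue, green, red; 480x640 float32, m along the optical axis (not along the pixel's ray), 0 where there is no reading.
- camera_params(name): a dict with "fx", "fy", "cx", "cy" (pixels), "position" and "rotation" of the camera in the world. Camera axes: x right, y up, looking along -z (the intrinsics and any distortion apply to the point x, -y, -z); pixel columns grow to the right and rows downward; lengths in m; the calibration is good to about 2 mm. A picture is of the moment at which its call begins. camera_params takes no time and is no camera call.
- robot.close_job(): hands the job in; it is judged then, once.
The state is a dict: "t": time; "q": joint angles; "dq": joint speeds; "joint_torque": joint torques, N m; "tool_pos": TCP position; "orientation": TCP orientation; "force": force on the tool from outside, world axes, zero at the start; "wrist_torque": the same for the moment, N m; "opening": finger opening in m; "gripper_force": force on a finger pad.
Only numpy, scipy, OpenCV 4.12 (cv2) and the standard library are available. Lean on these libraries where they do the work, as an engineer would, in place of code of your own. Each camera call takes 0.05 s, during which the arm holds its last target. There are 200 camera calls.

## Task

The round wooden wheel blank in the drilling jig has one flat sawn on its rim. With a light fingertip, turn it and slide it along the channel until you feel its flat bear flush on the aluminium bar, with the red stop still well back. Then push the red stop by its black knob firmly but gently against the blank, so that it stays held tight between stop and bar, flat flush, and let go; never press the fingertip on it with over 25 N or squeeze it against bar or stop with over 15 N, and leave everything else on the bench alone.

Things in the scene. Friction and masses are not known exactly. Their poses are not given: they have to be found in the camera images.
- jig: Dark waxed base plate of the drilling jig, fixed. Origin on the channel's centre line, 16 mm below the plate's flat top; z up, +x along the channel to the bar, +y left when looking at the bar. Plate x -130 to +105 mm, y -85 to +140 mm; its height varies by up to 6 mm. Two plywood rails along x (10 mm high, inner faces y = +-47.5 mm, 18 mm thick, x -80 to +60 mm) form the channel.
- bar: Aluminium alignment bar (90 mm along y, 22 mm deep, 11 mm high) on two rods of a fixed dark clamp block at the end of the channel. Origin on the plate's top at jig x +60 mm, y 0; x points away from the blank. The bar's face, square to x, is clamped at an unreported setting, different each time, 0 to 8 mm from this origin towards the blank (jig x +52 to +60 mm): find it by feel. Rigid.
- blank: Loose wooden disc flat in the channel: diameter 92 mm, 15 mm thick, about 80 g. Its rim has one flat, 39 mm from the centre, 49 mm long. Origin: centre of underside; z up; x points out square through the flat. Red dot near the flat, dark dot at the centre. Starts at jig x -12 to 0 mm with the flat turned 45 to 180 degrees off the bar, either way. Flush, its centre is at jig x +13 to +21 mm.
- blank_flat (a point): Middle of the blank's flat at half thickness (blank x +39 mm, z 7.5 mm). The blank slides easily on the jig (friction about 0.1; fingertip on its sanded top about 0.8, varies by a fifth). Too wide to grasp. Pressing on its top is stiff: 1 mm of travel makes some 20 N.
- blank_back (a point): Point of the blank's rim straight across from the flat, at half thickness (blank x -46 mm, z 7.5 mm).
- stop (a joint): Travel of the red sliding stop along the jig's +x, in m: 0 = fully back (face at jig x -70 mm), at most 0.055; 0.037 to 0.045 (by the bar's setting) when it touches a flush blank. It slides against about 5 N of friction and stays where it is left: pushed firmly onto the blank and let go, it keeps bearing on it.
- stop_face (a point): Middle of the red stop's flat front face that meets the blank (40 mm wide along y, 10 mm high), 6 mm above the plate's top. The block reaches 32 mm back from it. Axes as the jig's.
- stop_knob (a point): Top centre of the upright black knob (cylinder, diameter 16 mm, 37 mm tall) on the stop, 16 mm behind its face and 48 mm above the plate's top. Can be pinched from above.
- bushing: Bystander: brass ring, diameter 22, 18 mm high, standing on the jig plate left of the channel (jig y about +114 mm). Origin: centre of underside.
- gauge: Bystander: small steel gauge, 60 x 16 x 14 mm, lying on the jig plate left of the channel (jig y about +113 mm). Origin: centre of underside.
- glue: Bystander: white glue bottle, diameter 60, 170 mm tall, on the bench to the left.
- spare_blanks: Bystander: stack of plywood blanks, diameter 92, 45 mm high, on the bench to the left.
- driver: Bystander: yellow screwdriver lying on the bench to the right.
- square: Bystander: try square lying on the bench to the right.
- screw_cup: Bystander: blue plastic cup, diameter 70, 60 mm tall, beyond the jig to the right.
- sander: Bystander: cork sanding block, 75 x 45 x 32 mm, on the bench beyond the jig to the left.
Not all that is in view belongs to the job. Of the things shaped like the blank, the wooden one is meant.

How it is judged:
On the way:
1. under the fingertip, the blank's flat bears on the bar (over 0.5 N), within 3 degrees of flush and lying flat, while the stop is still at least 5 mm clear of the blank (contact force between blank and bar above 0.5 N and horizontal distance between blank_flat and bar below 0.012 m and angle between the x axis of blank and the x axis of bar, either way round below 0.052 rad and angle between blank's own z axis and vertical below 0.05 rad and x of blank_back in the frame of stop_face above 0.005 m and contact force between the fingers and blank above 0.3 N), for 0.1 s.
At the end, for the whole second after the job is handed in: The blank lies flat on the plate, at rest, its flat bearing on the bar (over 1.5 N, within 2 degrees of flush), held from behind by the red stop, which bears on it with over 2 N (contact force between blank and bar above 1.5 N and horizontal distance between blank_flat and bar below 0.012 m and angle between the x axis of blank and the x axis of bar, either way round below 0.035 rad and angle between blank's own z axis and vertical below 0.035 rad and z of blank in the frame of bar below 0.0015 m and contact force between stop and blank above 2 N and linear speed of blank below 0.01 m/s); the robot touches nothing.
It fails at once if a finger presses on the blank with more than 25 N (contact force between the fingers and blank above 25 N).
It fails at once if the blank is forced against the bar with more than 15 N (contact force between blank and bar above 15 N).
It fails at once if the stop squeezes the blank with more than 15 N (contact force between stop and blank above 15 N).
It fails at once if a bystander is moved by more than 15 mm (distance of any of bushing, gauge, glue, spare_blanks, driver, square, sander, screw_cup from where it was at the start of the episode above 0.015 m).
It also fails if it takes over 72 s, if anything falls off the work surface, if the arm or the gripper's body presses on something with over 40 N, if the wrist force passes 120 N, or if a joint passes its speed limit or range.

## Working session

There is one attempt and no reset: what is moved stays moved. The work goes in short steps, Python scripts to look and compute and a tool call to move; the robot and the scene stay as the last step left them, time stands still between calls to the robot, and variables do not carry over. Pictures are saved under pics/ and viewed, at most 11 in all, crops included, and the job is handed in when it is done.

Besides the shell and the picture viewer there is one more tool, called after "Request:" as name(argument=value, ...) on one line, values as JSON. carry_out: Moves the arm, as the interface text tells. Its arguments: {"type":"object","properties":{"targets":{"type":"array","items":{"type":"object","properties":{"hand":{"type":"number"},"x":{"type":"number"},"y":{"type":"number"},"z":{"type":"number"},"ax":{"type":"number"},"ay":{"type":"number"},"az":{"type":"number"}}}},"newtons":{"type":"number"}},"required":["targets"]}

```bash
ls; mkdir -p pics; python3 - <<'E'
from plant import *
import cv2,numpy as np
for n in("top","side"):
    p,d=read_camera(n); cv2.imwrite(f"pics/{n}0.png",p); np.save(f"pics/{n}0.npy",d)
    print(n,camera_params(n))
print(read_state())
E
```

```text
pics
top {'fx': 457.49053591388457, 'fy': 457.49053591388457, 'cx': 322.5772657152557, 'cy': 232.4052051944818, 'position': array([0.36473979, 0.02246259, 1.08526372]), 'rotation': array([ 0.17685521, -0.18008514, -1.55973758])}
side {'fx': 491.4984836439748, 'fy': 491.4984836439748, 'cx': 327.97300960305233, 'cy': 236.0104857543826, 'position': array([ 0.55462552, -0.89237783,  0.87788844]), 'rotation': array([ 0.85704561, -0.01306622, -0.06716127])}
{'t': 0.1, 'q': array([-1.25042552e+00,  1.31075314e-01,  1.48915248e+00,  5.98752107e-06,
        1.52303025e+00, -8.54076604e-02]), 'dq': array([-0.00034822, -0.00216188, -0.00255618, -0.00069871, -0.00194713,
       -0.00063992]), 'joint_torque': array([ 1.84993034e-03, -5.61338174e+01, -4.93097162e+01,  7.70685403e-02,
        2.89735536e-02, -7.73897955e-05]), 'tool_pos': array([ 0.23679224, -0.55107209,  0.4038081 ]), 'orientation': array([-3.07553324e+00, -6.32697495e-01,  2.97138409e-04]), 'force': array([ 0.11549486, -0.4490497 ,  0.66678949]), 'wrist_torque': array([-0.02565138, -0.00346733,  0.00855111]), 'gripper_force': 0.0, 'opening': 0.09322892291774502}
```

View pics/top0.png

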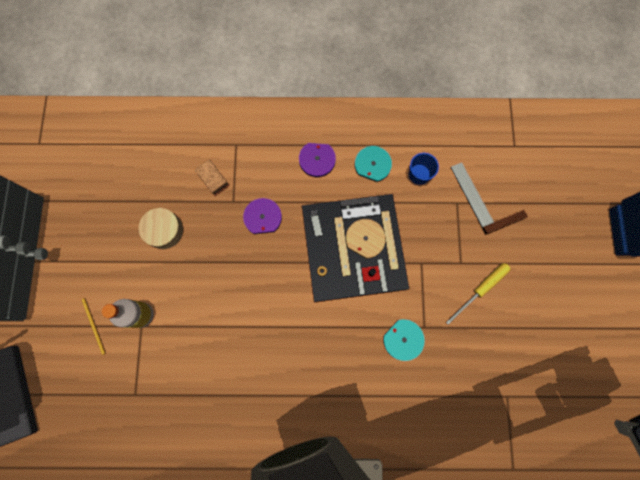

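View pics/side0.png

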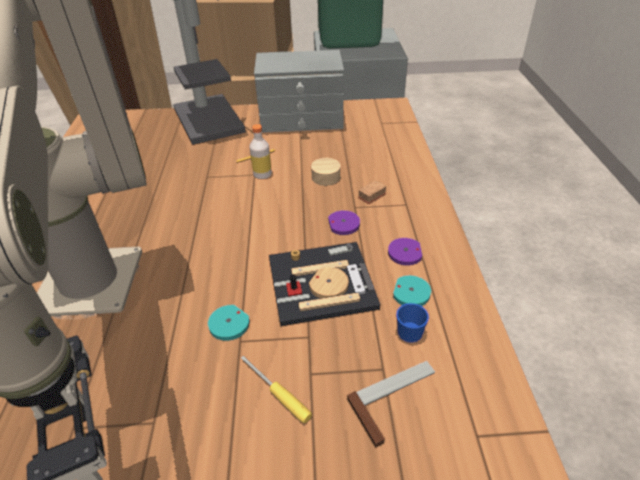

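Candidates: the wooden disc in the jig (366,238), the spare stack (159,228), purple discs (318,158) and (262,216), teal discs (374,163) and (404,340). I choose the wooden disc in the jig, with its red dot near (360,249). The red stop and knob are near (371,272).

```bash
cat > h.py <<'E'
from plant import *
import cv2,numpy as np
from scipy.spatial.transform import Rotation as R
def ray(n,u,v):
    c=camera_params(n); d=np.array([(u-c["cx"])/c["fx"],-(v-c["cy"])/c["fy"],-1.])
    return np.array(c["position"]),R.from_rotvec(c["rotation"]).as_matrix()@d
def onz(n,u,v,z):
    o,d=ray(n,u,v); return (o+d*(z-o[2])/d[2])
def depthpt(n,D,u,v):
    o,d=ray(n,u,v); return o+d*D[int(round(v)),int(round(u))]
def two(a,b):
    o1,d1=ray("top",*a);o2,d2=ray("side",*b)
    s=np.linalg.lstsq(np.c_[d1,-d2],o2-o1,rcond=None)[0]
    return (o1+d1*s[0]+o2+d2*s[1])/2, np.linalg.norm(o1+d1*s[0]-o2-d2*s[1])
def cen(m,box):
    x0,y0,x1,y1=box; v,u=np.nonzero(m[y0:y1,x0:x1]); return u.mean()+x0,v.mean()+y0,len(u)
E
python3 - <<'E'
from h import *
D=np.load("pics/top0.npy");p=cv2.imread("pics/top0.png");s=cv2.imread("pics/side0.png")
for q in[(312,215),(312,250),(335,292),(400,260),(366,238),(375,250),(360,230),(371,272),(341,235),(360,211)]: print(q,depthpt("top",D,*q).round(4))
h=cv2.cvtColor(p,cv2.COLOR_BGR2HSV)
# dark plate
m=((h[...,2]<75)).astype(np.uint8); m[:, :290]=0;m[:,420:]=0;m[:185]=0;m[312:]=0
c=max(cv2.findContours(m,0,2)[0],key=cv2.contourArea); r=cv2.minAreaRect(c);print(r)
for b in cv2.boxPoints(r): print(b,onz("top",*b,.03).round(4))
red=((h[...,0]<8)|(h[...,0]>172))&(h[...,1]>150)&(h[...,2]>80)
print("red stop",cen(red,(355,260,385,285)),"dot",cen(red,(350,225,385,257)))
a=cv2.resize(p[190:310,290:420],None,fx=4.5,fy=4.5,interpolation=cv2.INTER_CUBIC);cv2.imwrite("pics/c1.png",a)
a=cv2.resize(s[235:330,255:390],None,fx=5,fy=5,interpolation=cv2.INTER_CUBIC);cv2.imwrite("pics/c2.png",a)
E
```

```text
(312, 215) [0.6495 0.0459 0.0376]
(312, 250) [0.5685 0.0456 0.0197]
(335, 292) [ 0.4692 -0.0085  0.0225]
(400, 260) [ 0.5454 -0.1623  0.0189]
(366, 238) [ 0.5935 -0.0808  0.0406]
(375, 250) [ 0.5666 -0.1022  0.0327]
(360, 230) [ 0.6148 -0.0679  0.0318]
(371, 272) [ 0.5095 -0.0878  0.0688]
(341, 235) [ 0.6033 -0.023   0.0281]
(360, 211) [ 0.6615 -0.0686  0.0317]
((354.82830810546875, 246.7580108642578), (97.47350311279297, 95.1263198852539), 82.4605484008789)
[301.28165 204.6833 ] [0.6771 0.0721 0.03  ]
[395.5856  192.20189] [ 0.7094 -0.1555  0.03  ]
[408.37497 288.8327 ] [ 0.4764 -0.1773  0.03  ]
[314.071   301.31415] [0.4471 0.0396 0.03  ]
red stop (np.float64(370.1319796954315), np.float64(273.78680203045684), 197) dot (np.float64(359.0), np.float64(248.5), 6)
```

View pics/c1.png

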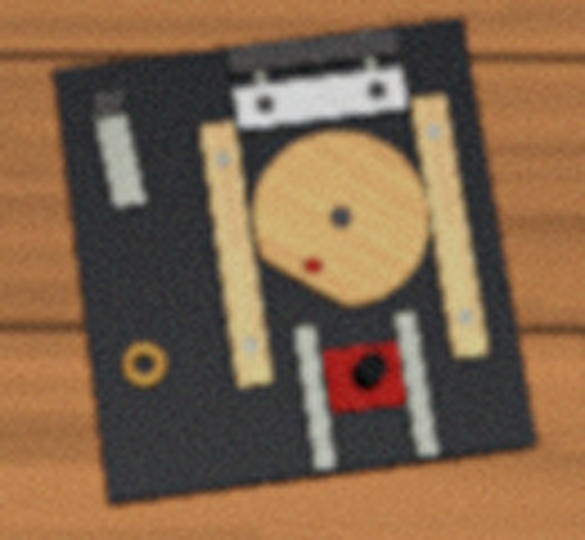

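View pics/c2.png

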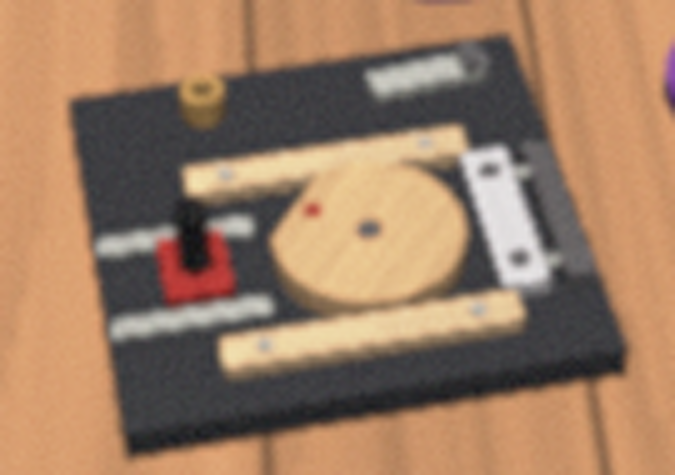

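Crop 1 shows the flat at the lower left, facing about 150° away from the bar. The dot is at crop pixel (312,265) and the centre at (341,216). Rails, bar and red stop are clear, and crop 2 confirms it.

```bash
cat >> h.py <<'E'
def avgz(n,D,u0,v0,u1,v1):
    return np.median([depthpt(n,D,u,v)[2] for u in range(u0,u1) for v in range(v0,v1) if D[v,u]>0])
E
python3 - <<'E'
from h import *
D=np.load("pics/top0.npy");S=np.load("pics/side0.npy")
zp=avgz("top",D,322,240,334,264);zb=avgz("top",D,356,225,376,246)
print("plate z",zp,avgz("top",D,390,265,403,280),"blank z",zb, "side",avgz("side",S,320,275,345,290))
C=lambda u,v:(290+(u+.5)/4.5-.5,190+(v+.5)/4.5-.5)
Cs=lambda u,v:(255+(u+.5)/5-.5,235+(v+.5)/5-.5)
cr=[C(53,72),C(465,20),C(537,445),C(107,503)]  # FL(+x,+y), FR, BR, BL
w=np.array([onz("top",*c,zp)[:2] for c in cr]);print(w.round(4))
loc=np.array([[105,140],[105,-85],[-130,-85],[-130,140]])/1000
lm,wm=loc.mean(0),w.mean(0);H=(loc-lm).T@(w-wm);yaw=np.arctan2(H[0,1]-H[1,0],H[0,0]+H[1,1])
c,s=np.cos(yaw),np.sin(yaw);M=np.array([[c,-s],[s,c]]);o=wm-M@lm
print("jig origin",o,"yaw",yaw,np.degrees(yaw),"resid",(w-(loc@M.T+o)).round(4).tolist())
J=lambda p:(M.T@(np.array(p)[:2]-o)).round(4)
zt=zp+.015
b=onz("top",*C(341,216),zt);d=onz("top",*C(312.5,265),zt)
print("blank",b,J(b),"dot",d,J(d),"ang",np.degrees(np.arctan2(*(J(d)-J(b))[::-1])))
print("2view",two(C(341,216),Cs(369,229)),two(C(312.5,265),Cs(312,209)))
k=two(C(371,364),Cs(188,203));print("knob",k,J(k[0]),"bar",J(onz("top",*C(322,98),zp+.011)))
print("rails inner",J(onz("top",*C(246,250),zp+.01)),J(onz("top",*C(432,225),zp+.01)))
print("rail mid",[J(onz("top",*C(*q),zp+.01)) for q in[(236,254),(450,225)]])
E
```

```text
plate z 0.02082218371169231 0.020851793074914138 blank z 0.03576860613265742 side 0.03281267096684759
[[ 0.6775  0.0722]
 [ 0.7077 -0.1504]
 [ 0.4781 -0.1804]
 [ 0.4476  0.0413]]
jig origin [ 0.59378191 -0.07991813] yaw 0.13368763787394589 7.659737423250397 resid [[-0.0017, -0.0006], [-0.0015, -0.0003], [0.0019, 0.0011], [0.0013, -0.0002]]
blank [ 0.59547797 -0.07989011  0.03582218] [ 0.0017 -0.0002] dot [ 0.56937727 -0.06463131  0.03582218] [-0.0221  0.0184] ang 141.9919253466678
2view (array([ 0.59539718, -0.08011644,  0.03413341]), np.float64(0.0008943027813911237)) (array([ 0.5691232 , -0.06484056,  0.03428522]), np.float64(0.0011018711369959373))
knob (array([ 0.51201883, -0.09038732,  0.06899214]), np.float64(0.0017692293431976543)) [-0.0824  0.0005] bar [ 0.0672 -0.0004]
rails inner [-0.0088  0.0511] [-0.0082 -0.0474]
rail mid [array([-0.0103,  0.0566]), array([-0.0095, -0.0568])]
```

```bash
cat >> h.py <<'E'
O=np.array([.593,-.080]);YAW=.134
Mj=np.array([[np.cos(YAW),-np.sin(YAW)],[np.sin(YAW),np.cos(YAW)]])
def plan(jx,jy,ztip,yaw,cmd=None):
    "shift/turn in tool axes to put the tip at jig (jx,jy), height ztip, tool x at world yaw, pointing down"
    s=read_state();Rn=R.from_rotvec(s["orientation"]);p=s["tool_pos"]
    t=np.r_[O+Mj@[jx,jy],ztip+.186]
    Rt=R.from_euler("z",yaw)*R.from_euler("x",np.pi)
    print("t",s["t"],"shift",Rn.inv().apply(t-p).round(4),"turn",(Rn.inv()*Rt).as_rotvec().round(4),"F",s["force"].round(2),"q6",s["q"][5].round(3))
E
python3 -c "
from h import *
plan(0,0,.08,2.612)"
```

```text
t 0.1 shift [ 0.5132 -0.292   0.1384] turn [-8.0000e-04 -1.9000e-03 -2.2062e+00] F [ 0.12 -0.45  0.67] q6 -0.085
```

Request:
carry_out(targets=[{"hand": 0, "x": 0.051, "y": -0.029, "z": 0.0, "ax": 0, "ay": 0, "az": -0.18}, {"hand": 0, "x": 0.103, "y": -0.058, "z": 0.0, "ax": 0, "ay": 0, "az": -0.36}, {"hand": 0, "x": 0.154, "y": -0.088, "z": 0.02, "ax": 0, "ay": 0, "az": -0.54}, {"hand": 0, "x": 0.205, "y": -0.117, "z": 0.03, "ax": 0, "ay": 0, "az": -0.72}, {"hand": 0, "x": 0.257, "y": -0.146, "z": 0.04, "ax": 0, "ay": 0, "az": -0.9}, {"hand": 0, "x": 0.308, "y": -0.175, "z": 0.05, "ax": 0, "ay": 0, "az": -1.08}, {"hand": 0, "x": 0.359, "y": -0.204, "z": 0.06, "ax": 0, "ay": 0, "az": -1.26}, {"hand": 0, "x": 0.41, "y": -0.234, "z": 0.07, "ax": 0, "ay": 0, "az": -1.44}], newtons=20)

```text
t: 1.1
tool_pos: [0.522, -0.1726, 0.3342]
orientation: [-1.889, -2.51, 0.0]
force: [0.7, -0.7, -0.4]
opening: 0.0176
gripper_force: 0.0
```

```bash
python3 -c "
from h import *
plan(0,0,.08,2.612)"
```

```text
t 1.1 shift [0.0693 0.094  0.0682] turn [-2.000e-04 -1.000e-04 -7.603e-01] F [ 0.75 -0.75 -0.38] q6 -0.694
```

Request:
carry_out(targets=[{"hand": 0, "x": 0.023, "y": 0.031, "z": 0.02, "ax": 0, "ay": 0, "az": -0.18}, {"hand": 0, "x": 0.046, "y": 0.063, "z": 0.045, "ax": 0, "ay": 0, "az": -0.36}, {"hand": 0, "x": 0.0693, "y": 0.094, "z": 0.068, "ax": 0, "ay": 0, "az": -0.54}, {"hand": 0, "x": 0.0693, "y": 0.094, "z": 0.068, "ax": 0, "ay": 0, "az": -0.72}, {"hand": 0, "x": 0.0693, "y": 0.094, "z": 0.088, "ax": 0, "ay": 0, "az": -0.76}, {"hand": 0, "x": 0.0693, "y": 0.094, "z": 0.098, "ax": 0, "ay": 0, "az": -0.76}, {"hand": 0, "x": 0.0693, "y": 0.094, "z": 0.098, "ax": 0, "ay": 0, "az": -0.76}])

```text
t: 1.98
tool_pos: [0.5922, -0.0822, 0.2354]
orientation: [-0.833, -3.026, 0.0]
force: [0.3, 0.3, 0.4]
opening: 0.0004
gripper_force: 0.0
```

```bash
python3 - <<'E'
from h import *
plan(0,0,.036,2.612)
a=[]
for n,b in(("top",(320,190,410,310)),("side",(255,190,390,330))):
    p,d=read_camera(n);c=p[b[1]:b[3],b[0]:b[2]];c=cv2.resize(c,None,fx=550/c.shape[0],fy=550/c.shape[0],interpolation=cv2.INTER_CUBIC);a.append(c[:,:395])
cv2.imwrite("pics/d1.png",np.hstack(a))
E
```

```text
t 1.975 shift [0.0004 0.0023 0.0134] turn [-0.0008 -0.0025 -0.0075] F [0.31 0.32 0.36] q6 -1.257
```

View pics/d1.png

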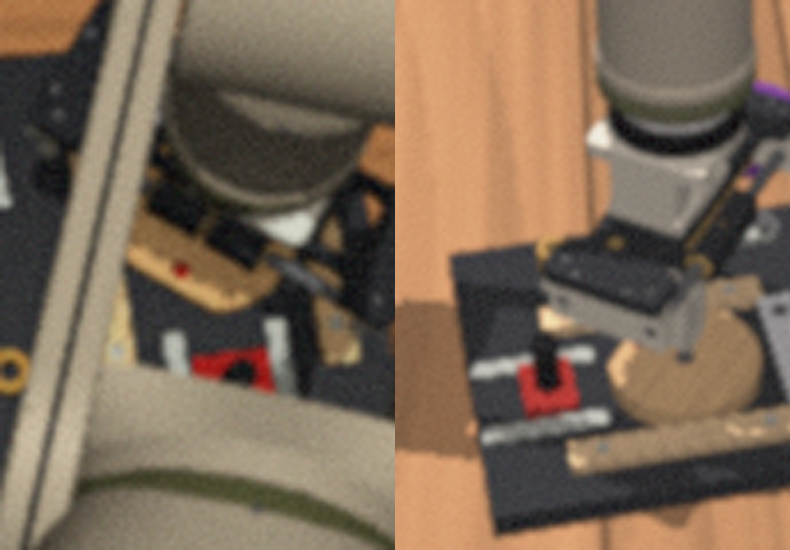

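The tip is over the centre of the blank, and the gripper clears the knob and rails. I'll descend now.

Request:
carry_out(targets=[{"hand": 0, "x": 0.0, "y": 0.002, "z": 0.005, "ax": 0, "ay": 0, "az": 0}, {"hand": 0, "x": 0.0, "y": 0.002, "z": 0.009, "ax": 0, "ay": 0, "az": 0}, {"hand": 0, "x": 0.0, "y": 0.002, "z": 0.0105, "ax": 0, "ay": 0, "az": 0}, {"hand": 0, "x": 0.0, "y": 0.002, "z": 0.0105, "ax": 0, "ay": 0, "az": 0}])

```text
t: 2.58
tool_pos: [0.5938, -0.0805, 0.2261]
orientation: [-0.831, -3.029, 0.0]
force: [0.3, 0.0, -0.1]
opening: 0.0005
gripper_force: 0.0
```

Request:
carry_out(targets=[{"z": 0.0005, "hand": 0}, {"z": 0.001, "hand": 0}, {"z": 0.001, "hand": 0}])

```text
schema error: expected keys hand, x, y, z, ax, ay, az
```

Request:
carry_out(targets=[{"hand": 0, "x": 0, "y": 0, "z": 0.001, "ax": 0, "ay": 0, "az": 0}, {"hand": 0, "x": 0, "y": 0, "z": 0.0015, "ax": 0, "ay": 0, "az": 0}, {"hand": 0, "x": 0, "y": 0, "z": 0.0015, "ax": 0, "ay": 0, "az": 0}])

```text
t: 2.95
tool_pos: [0.5939, -0.0805, 0.2247]
orientation: [0.832, 3.03, -0.0]
force: [0.2, -0.0, -0.4]
opening: 0.0008
gripper_force: 0.0
```

Request:
carry_out(targets=[{"hand": 0, "x": 0, "y": 0, "z": 0.0005, "ax": 0, "ay": 0, "az": 0}, {"hand": 0, "x": 0, "y": 0, "z": 0.001, "ax": 0, "ay": 0, "az": 0}, {"hand": 0, "x": 0, "y": 0, "z": 0.001, "ax": 0, "ay": 0, "az": 0}])

```text
t: 3.32
tool_pos: [0.5938, -0.0805, 0.2236]
orientation: [-0.832, -3.029, 0.0]
force: [0.3, 0.2, -0.9]
opening: 0.0008
gripper_force: 0.0
```

Request:
carry_out(targets=[{"hand": 0, "x": 0, "y": 0, "z": 0.0003, "ax": 0, "ay": 0, "az": 0}, {"hand": 0, "x": 0, "y": 0, "z": 0.0006, "ax": 0, "ay": 0, "az": 0}, {"hand": 0, "x": 0, "y": 0, "z": 0.0008, "ax": 0, "ay": 0, "az": 0}, {"hand": 0, "x": 0, "y": 0, "z": 0.0008, "ax": 0, "ay": 0, "az": 0}])

```text
t: 3.82
tool_pos: [0.5939, -0.0805, 0.2229]
orientation: [-0.832, -3.029, 0.0]
force: [-0.2, 0.1, 0.7]
opening: 0.0007
gripper_force: 0.0
```

```bash
python3 -c "
from h import *
s=read_state();print(s['force'],s['tool_pos'])"
```

```text
[-0.15985419  0.09394618  0.69316305] [ 0.59385879 -0.08047716  0.22290124]
```

Request:
carry_out(targets=[{"hand": 0, "x": 0, "y": 0, "z": 0.0003, "ax": 0, "ay": 0, "az": 0}, {"hand": 0, "x": 0, "y": 0, "z": 0.0006, "ax": 0, "ay": 0, "az": 0}, {"hand": 0, "x": 0, "y": 0, "z": 0.0008, "ax": 0, "ay": 0, "az": 0}, {"hand": 0, "x": 0, "y": 0, "z": 0.0008, "ax": 0, "ay": 0, "az": 0}])

```text
t: 4.32
tool_pos: [0.5939, -0.0805, 0.2221]
orientation: [-0.832, -3.03, 0.0]
force: [0.4, 0.1, -0.5]
opening: 0.0004
gripper_force: 0.0
```

Request:
carry_out(targets=[{"hand": 0, "x": 0, "y": 0, "z": 0.0003, "ax": 0, "ay": 0, "az": 0}, {"hand": 0, "x": 0, "y": 0, "z": 0.0006, "ax": 0, "ay": 0, "az": 0}, {"hand": 0, "x": 0, "y": 0, "z": 0.0008, "ax": 0, "ay": 0, "az": 0}, {"hand": 0, "x": 0, "y": 0, "z": 0.0008, "ax": 0, "ay": 0, "az": 0}])

```text
t: 4.82
tool_pos: [0.5939, -0.0805, 0.2213]
orientation: [-0.832, -3.03, -0.0]
force: [-1.2, -0.1, -0.2]
opening: 0.0004
gripper_force: 0.0
```

Request:
carry_out(targets=[{"hand": 0, "x": 0, "y": 0, "z": 0.0003, "ax": 0, "ay": 0, "az": 0}, {"hand": 0, "x": 0, "y": 0, "z": 0.0006, "ax": 0, "ay": 0, "az": 0}, {"hand": 0, "x": 0, "y": 0, "z": 0.0008, "ax": 0, "ay": 0, "az": 0}, {"hand": 0, "x": 0, "y": 0, "z": 0.0008, "ax": 0, "ay": 0, "az": 0}])

```text
t: 5.32
tool_pos: [0.5939, -0.0805, 0.2206]
orientation: [0.832, 3.029, 0.0]
force: [-0.4, 0.1, 0.3]
opening: 0.0003
gripper_force: 0.5
```

Request:
carry_out(targets=[{"hand": 0, "x": 0, "y": 0, "z": 0.0003, "ax": 0, "ay": 0, "az": 0}, {"hand": 0, "x": 0, "y": 0, "z": 0.0006, "ax": 0, "ay": 0, "az": 0}, {"hand": 0, "x": 0, "y": 0, "z": 0.0008, "ax": 0, "ay": 0, "az": 0}, {"hand": 0, "x": 0, "y": 0, "z": 0.0008, "ax": 0, "ay": 0, "az": 0}])

```text
t: 5.82
tool_pos: [0.5943, -0.0806, 0.2205]
orientation: [0.831, 3.028, 0.0]
force: [-0.7, 1.3, 5.3]
opening: 0.0006
gripper_force: 2.7
```

Contact at about 5 N. I'll turn with slightly more pressure.

Request:
carry_out(targets=[{"hand": 0, "x": 0, "y": 0, "z": 0.0001, "ax": 0, "ay": 0, "az": 0.08}, {"hand": 0, "x": 0, "y": 0, "z": 0.0001, "ax": 0, "ay": 0, "az": 0.2}, {"hand": 0, "x": 0, "y": 0, "z": 0.0001, "ax": 0, "ay": 0, "az": 0.32}, {"hand": 0, "x": 0, "y": 0, "z": 0.0001, "ax": 0, "ay": 0, "az": 0.44}, {"hand": 0, "x": 0, "y": 0, "z": 0.0001, "ax": 0, "ay": 0, "az": 0.56}, {"hand": 0, "x": 0, "y": 0, "z": 0.0001, "ax": 0, "ay": 0, "az": 0.68}, {"hand": 0, "x": 0, "y": 0, "z": 0.0001, "ax": 0, "ay": 0, "az": 0.7}, {"hand": 0, "x": 0, "y": 0, "z": 0.0001, "ax": 0, "ay": 0, "az": 0.7}])

```text
t: 6.82
tool_pos: [0.5944, -0.0806, 0.2205]
orientation: [1.819, 2.559, 0.001]
force: [-0.2, 0.4, 5.4]
opening: 0.0006
gripper_force: 2.7
```

```bash
python3 - <<'E'
from h import *
a=[]
for n,b in(("top",(320,190,410,310)),("side",(255,190,390,330))):
    p,d=read_camera(n);c=p[b[1]:b[3],b[0]:b[2]];c=cv2.resize(c,None,fx=550/c.shape[0],fy=550/c.shape[0],interpolation=cv2.INTER_CUBIC);a.append(c[:,:395])
cv2.imwrite("pics/d2.png",np.hstack(a))
E
```

```text
(no output)
```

View pics/d2.png

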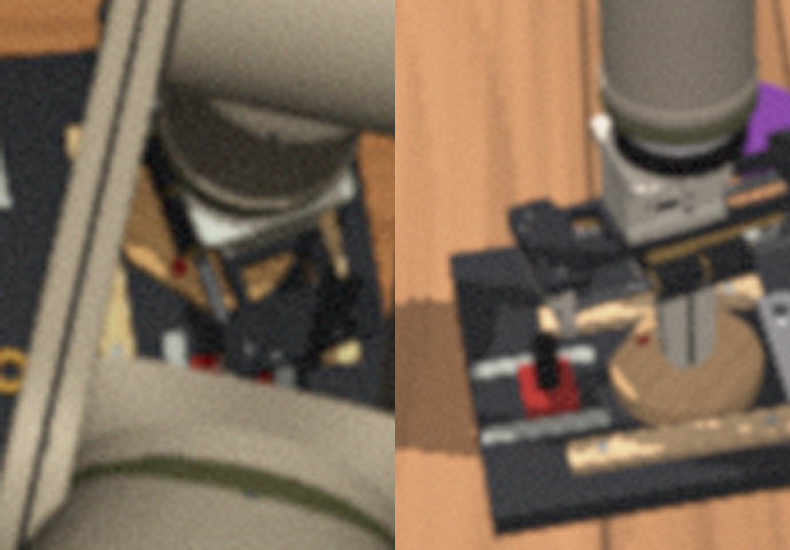

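The dot barely moved (top crop 181,269 → 178,267), so the fingertip spun on the spot. I'll lift, turn back and spread the two fingertips so they can turn the blank as a couple.

Request:
carry_out(targets=[{"hand": 0, "x": 0, "y": 0, "z": -0.004, "ax": 0, "ay": 0, "az": 0}, {"hand": 40, "x": 0, "y": 0, "z": -0.006, "ax": 0, "ay": 0, "az": -0.15}, {"hand": 40, "x": 0, "y": 0, "z": -0.006, "ax": 0, "ay": 0, "az": -0.32}, {"hand": 40, "x": 0, "y": 0, "z": -0.006, "ax": 0, "ay": 0, "az": -0.5}, {"hand": 40, "x": 0, "y": 0, "z": -0.006, "ax": 0, "ay": 0, "az": -0.66}, {"hand": 40, "x": 0, "y": 0, "z": -0.003, "ax": 0, "ay": 0, "az": -0.7}, {"hand": 40, "x": 0, "y": 0, "z": -0.002, "ax": 0, "ay": 0, "az": -0.7}, {"hand": 40, "x": 0, "y": 0, "z": -0.002, "ax": 0, "ay": 0, "az": -0.7}])

```text
t: 7.92
tool_pos: [0.5937, -0.0804, 0.2214]
orientation: [-0.833, -3.028, -0.0]
force: [0.2, -0.1, 0.8]
opening: 0.0374
gripper_force: 0.0
```

Request:
carry_out(targets=[{"hand": 40, "x": 0, "y": 0, "z": 0.0007, "ax": 0, "ay": 0, "az": 0}, {"hand": 40, "x": 0, "y": 0, "z": 0.0014, "ax": 0, "ay": 0, "az": 0}, {"hand": 40, "x": 0, "y": 0, "z": 0.0018, "ax": 0, "ay": 0, "az": 0}, {"hand": 40, "x": 0, "y": 0, "z": 0.0018, "ax": 0, "ay": 0, "az": 0}])

```text
t: 8.43
tool_pos: [0.5942, -0.0806, 0.2205]
orientation: [0.831, 3.028, 0.0]
force: [-0.2, 0.7, 5.8]
opening: 0.0372
gripper_force: 2.5
```

Request:
carry_out(targets=[{"hand": 40, "x": 0, "y": 0, "z": 0.0001, "ax": 0, "ay": 0, "az": 0.08}, {"hand": 40, "x": 0, "y": 0, "z": 0.0001, "ax": 0, "ay": 0, "az": 0.2}, {"hand": 40, "x": 0, "y": 0, "z": 0.0001, "ax": 0, "ay": 0, "az": 0.32}, {"hand": 40, "x": 0, "y": 0, "z": 0.0001, "ax": 0, "ay": 0, "az": 0.44}, {"hand": 40, "x": 0, "y": 0, "z": 0.0001, "ax": 0, "ay": 0, "az": 0.56}, {"hand": 40, "x": 0, "y": 0, "z": 0.0001, "ax": 0, "ay": 0, "az": 0.68}, {"hand": 40, "x": 0, "y": 0, "z": 0.0001, "ax": 0, "ay": 0, "az": 0.7}, {"hand": 40, "x": 0, "y": 0, "z": 0.0001, "ax": 0, "ay": 0, "az": 0.7}])

```text
t: 9.43
tool_pos: [0.5943, -0.0806, 0.2205]
orientation: [1.82, 2.559, 0.001]
force: [-0.7, -0.5, 5.4]
opening: 0.0371
gripper_force: 2.7
```

```bash
cat >> h.py <<'E'
def dots(zt=.0345):
    for n,b in(("top",(335,205,395,262)),("side",(290,255,365,310))):
        p,_=read_camera(n);h=cv2.cvtColor(p,cv2.COLOR_BGR2HSV)
        red=(((h[...,0]<6)|(h[...,0]>172))&(h[...,1]>130)&(h[...,2]>60)).astype(np.uint8)
        k,l,st,ce=cv2.connectedComponentsWithStats(red)
        for i in range(1,k):
            u,v=ce[i]
            if st[i,4]>=2 and b[0]<u<b[2] and b[1]<v<b[3]:
                J=Mj.T@(onz(n,u,v,zt)[:2]-O); print(n,"red",(round(u,1),round(v,1)),st[i,4],"jig",J.round(4),"ang",np.degrees(np.arctan2(J[1],J[0])).round(1))
E
python3 -c "
from h import *
dots();print(read_state()['wrist_torque'].round(2),read_state()['q'][5])"
```

```text
top red (np.float64(353.4), np.float64(241.2)) 5 jig [-0.0021  0.0288] ang 94.2
side red (np.float64(293.6), np.float64(289.3)) 145 jig [-0.0832 -0.0119] ang -171.8
[-0.03 -0.07 -0.02] -0.5551338962859756
```

The couple works: the flat is now at about 95-100°. I'll continue.

Request:
carry_out(targets=[{"hand": 40, "x": 0, "y": 0, "z": 0, "ax": 0, "ay": 0, "az": 0.1}, {"hand": 40, "x": 0, "y": 0, "z": 0, "ax": 0, "ay": 0, "az": 0.24}, {"hand": 40, "x": 0, "y": 0, "z": 0, "ax": 0, "ay": 0, "az": 0.38}, {"hand": 40, "x": 0, "y": 0, "z": 0, "ax": 0, "ay": 0, "az": 0.52}, {"hand": 40, "x": 0, "y": 0, "z": 0, "ax": 0, "ay": 0, "az": 0.66}, {"hand": 40, "x": 0, "y": 0, "z": 0, "ax": 0, "ay": 0, "az": 0.8}, {"hand": 40, "x": 0, "y": 0, "z": 0, "ax": 0, "ay": 0, "az": 0.9}, {"hand": 40, "x": 0, "y": 0, "z": 0, "ax": 0, "ay": 0, "az": 0.9}])

```text
t: 10.52
tool_pos: [0.5943, -0.0805, 0.2205]
orientation: [2.753, 1.512, 0.002]
force: [-0.1, 0.7, 4.8]
opening: 0.0369
gripper_force: 2.8
```

```bash
python3 -c "
from h import *
dots();plan(0,0,.0345,.134)"
```

```text
side red (np.float64(293.8), np.float64(289.1)) 152 jig [-0.0827 -0.0112] ang -172.3
t 10.625 shift [-0.0003 -0.0014 -0.    ] turn [ 0.0009 -0.0012  0.8716] F [-0.37  0.26  6.06] q6 0.345
```

Request:
carry_out(targets=[{"hand": 40, "x": 0, "y": 0, "z": 0, "ax": 0, "ay": 0, "az": 0.1}, {"hand": 40, "x": 0, "y": 0, "z": 0, "ax": 0, "ay": 0, "az": 0.24}, {"hand": 40, "x": 0, "y": 0, "z": 0, "ax": 0, "ay": 0, "az": 0.38}, {"hand": 40, "x": 0, "y": 0, "z": 0, "ax": 0, "ay": 0, "az": 0.52}, {"hand": 40, "x": 0, "y": 0, "z": 0, "ax": 0, "ay": 0, "az": 0.66}, {"hand": 40, "x": 0, "y": 0, "z": 0, "ax": 0, "ay": 0, "az": 0.78}, {"hand": 40, "x": 0, "y": 0, "z": 0, "ax": 0, "ay": 0, "az": 0.8}, {"hand": 40, "x": 0, "y": 0, "z": 0, "ax": 0, "ay": 0, "az": 0.8}])

```text
t: 11.62
tool_pos: [0.5943, -0.0804, 0.2205]
orientation: [3.125, 0.322, 0.002]
force: [1.0, 0.9, 5.5]
opening: 0.037
gripper_force: 2.8
```

```bash
cat >> h.py <<'E'
def snap(f):
    a=[]
    for n,b in(("top",(320,190,410,310)),("side",(280,220,378,320))):
        p,d=read_camera(n);c=p[b[1]:b[3],b[0]:b[2]];c=cv2.resize(c,None,fx=550/c.shape[0],fy=550/c.shape[0],interpolation=cv2.INTER_CUBIC);a.append(c[:,:395] if n=="top" else c[:,140:])
    cv2.imwrite(f,np.hstack(a))
E
python3 -c "
from h import *
dots();plan(0,0,.0345,.134);snap('pics/d3.png')"
```

```text
side red (np.float64(293.7), np.float64(289.1)) 152 jig [-0.0829 -0.0114] ang -172.2
t 11.725 shift [-0.0012 -0.0007  0.    ] turn [ 0.0003 -0.0014  0.0717] F [0.48 1.66 5.1 ] q6 1.145
```

View pics/d3.png

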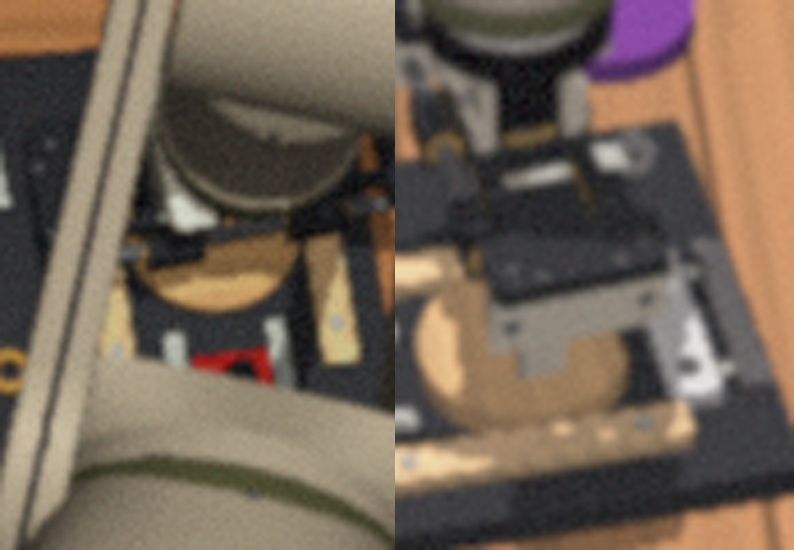

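The flat now faces the bar roughly. I'll switch to the single closed fingertip at the centre: it spins freely there, so the flat can align itself on the bar.

Request:
carry_out(targets=[{"hand": 40, "x": 0, "y": 0, "z": -0.003, "ax": 0, "ay": 0, "az": 0}, {"hand": 0, "x": 0.003, "y": 0, "z": -0.004, "ax": 0, "ay": 0, "az": 0.07}, {"hand": 0, "x": 0.003, "y": 0, "z": -0.004, "ax": 0, "ay": 0, "az": 0.07}, {"hand": 0, "x": 0.003, "y": 0, "z": -0.004, "ax": 0, "ay": 0, "az": 0.07}, {"hand": 0, "x": 0.003, "y": 0, "z": -0.002, "ax": 0, "ay": 0, "az": 0.07}, {"hand": 0, "x": 0.003, "y": 0, "z": -0.001, "ax": 0, "ay": 0, "az": 0.07}, {"hand": 0, "x": 0.003, "y": 0, "z": -0.0004, "ax": 0, "ay": 0, "az": 0.07}, {"hand": 0, "x": 0.003, "y": 0, "z": 0, "ax": 0, "ay": 0, "az": 0.07}])

```text
t: 12.82
tool_pos: [0.5972, -0.0799, 0.2205]
orientation: [3.134, 0.213, 0.002]
force: [-1.2, 1.1, 7.2]
opening: 0.0009
gripper_force: 3.4
```

```bash
python3 -c "
from h import *
dots();plan(0,0,.0345,.134)"
```

```text
side red (np.float64(293.7), np.float64(289.1)) 152 jig [-0.0829 -0.0114] ang -172.2
t 12.925 shift [-0.0042 -0.0004  0.    ] turn [ 0.0003 -0.0013  0.002 ] F [-0.56  1.17  6.16] q6 1.217
```

Request:
carry_out(targets=[{"hand": 0, "x": 0.001, "y": 0, "z": 0, "ax": 0, "ay": 0, "az": 0}, {"hand": 0, "x": 0.0025, "y": 0, "z": 0, "ax": 0, "ay": 0, "az": 0}, {"hand": 0, "x": 0.004, "y": 0, "z": 0, "ax": 0, "ay": 0, "az": 0}, {"hand": 0, "x": 0.0055, "y": 0, "z": 0, "ax": 0, "ay": 0, "az": 0}, {"hand": 0, "x": 0.007, "y": 0, "z": 0, "ax": 0, "ay": 0, "az": 0}, {"hand": 0, "x": 0.0085, "y": 0, "z": 0, "ax": 0, "ay": 0, "az": 0}, {"hand": 0, "x": 0.01, "y": 0, "z": 0, "ax": 0, "ay": 0, "az": 0}, {"hand": 0, "x": 0.01, "y": 0, "z": 0, "ax": 0, "ay": 0, "az": 0}])

```text
t: 13.92
tool_pos: [0.6072, -0.0785, 0.2205]
orientation: [3.134, 0.213, 0.003]
force: [-0.4, 1.1, 5.7]
opening: 0.0006
gripper_force: 2.7
```

```bash
python3 -c "
from h import *
dots();plan(0,0,.0345,.134);snap('pics/d4.png')"
```

```text
side red (np.float64(293.6), np.float64(289.2)) 149 jig [-0.0831 -0.0116] ang -172.1
t 14.025 shift [-0.0143 -0.0004 -0.    ] turn [ 0.0003 -0.0016  0.0019] F [-0.2   0.2   5.46] q6 1.222
```

View pics/d4.png

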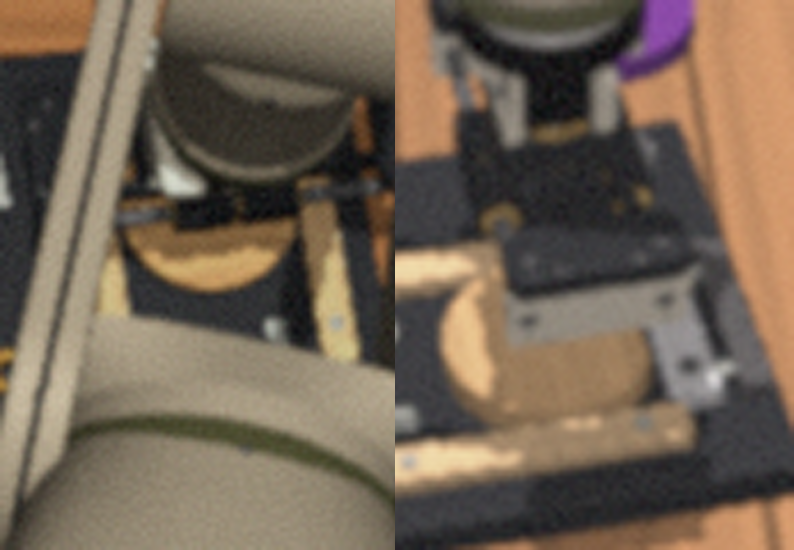

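The blank follows, and its rim at (650,350) is close to the bar. Next I'll feel for the bar.

Request:
carry_out(targets=[{"hand": 0, "x": 0.001, "y": 0, "z": 0, "ax": 0, "ay": 0, "az": 0}, {"hand": 0, "x": 0.002, "y": 0, "z": 0, "ax": 0, "ay": 0, "az": 0}, {"hand": 0, "x": 0.003, "y": 0, "z": 0, "ax": 0, "ay": 0, "az": 0}, {"hand": 0, "x": 0.003, "y": 0, "z": 0, "ax": 0, "ay": 0, "az": 0}])

```text
t: 14.62
tool_pos: [0.6101, -0.078, 0.2205]
orientation: [3.134, 0.213, 0.002]
force: [-0.0, 1.0, 5.2]
opening: 0.0006
gripper_force: 2.8
```

Request:
carry_out(targets=[{"hand": 0, "x": 0.001, "y": 0, "z": 0, "ax": 0, "ay": 0, "az": 0}, {"hand": 0, "x": 0.002, "y": 0, "z": 0, "ax": 0, "ay": 0, "az": 0}, {"hand": 0, "x": 0.003, "y": 0, "z": 0, "ax": 0, "ay": 0, "az": 0}, {"hand": 0, "x": 0.003, "y": 0, "z": 0, "ax": 0, "ay": 0, "az": 0}])

```text
t: 15.12
tool_pos: [0.6128, -0.0778, 0.2204]
orientation: [3.134, 0.213, 0.001]
force: [-2.5, -0.1, 7.0]
opening: 0.0004
gripper_force: 3.7
```

Request:
carry_out(targets=[{"hand": 0, "x": 0.0005, "y": 0, "z": 0, "ax": 0, "ay": 0, "az": 0}, {"hand": 0, "x": 0.001, "y": 0, "z": 0, "ax": 0, "ay": 0, "az": 0}, {"hand": 0, "x": 0.001, "y": 0, "z": 0, "ax": 0, "ay": 0, "az": 0}])

```text
t: 15.5
tool_pos: [0.6135, -0.0777, 0.2204]
orientation: [3.134, 0.213, -0.001]
force: [-5.9, 0.1, 7.9]
opening: 0.0009
gripper_force: 4.6
```

```bash
python3 -c "
from h import *
dots();plan(0,0,.0345,.134);print(read_state()['wrist_torque'])"
```

```text
side red (np.float64(293.7), np.float64(289.1)) 148 jig [-0.0828 -0.0111] ang -172.4
t 15.6 shift [-0.0206 -0.0005 -0.0001] turn [0.0002 0.0006 0.0018] F [-4.03  0.41  9.49] q6 1.226
[ 0.03492585  0.90489359 -0.01386354]
```

Bar contact felt at about 4–6 N with the centre near jig x 17 mm, which fits flush. I'll lift, retreat behind the knob and check the angle.

Request:
carry_out(targets=[{"hand": 0, "x": 0, "y": 0, "z": -0.0005, "ax": 0, "ay": 0, "az": 0}, {"hand": 0, "x": 0, "y": 0, "z": -0.005, "ax": 0, "ay": 0, "az": 0}, {"hand": 0, "x": 0, "y": 0, "z": -0.03, "ax": 0, "ay": 0, "az": 0}, {"hand": 0, "x": -0.005, "y": 0, "z": -0.06, "ax": 0, "ay": 0, "az": 0}, {"hand": 0, "x": -0.045, "y": 0, "z": -0.07, "ax": 0, "ay": 0, "az": 0}, {"hand": 0, "x": -0.09, "y": 0, "z": -0.07, "ax": 0, "ay": 0, "az": 0}, {"hand": 0, "x": -0.13, "y": 0, "z": -0.07, "ax": 0, "ay": 0, "az": 0}, {"hand": 0, "x": -0.13, "y": 0, "z": -0.07, "ax": 0, "ay": 0, "az": 0}])

```text
t: 16.6
tool_pos: [0.4825, -0.0952, 0.2889]
orientation: [-3.134, -0.212, 0.003]
force: [0.5, -0.3, 0.2]
opening: 0.0007
gripper_force: 0.0
```

```bash
python3 -c "
from h import *
dots();plan(-.107,0,.04,.134);snap('pics/d5.png')"
```

```text
top red (np.float64(362.7), np.float64(218.7)) 3 jig [ 0.0491 -0.0009] ang -1.1
side red (np.float64(293.6), np.float64(289.4)) 138 jig [-0.0833 -0.0122] ang -171.7
t 16.7 shift [ 0.002  -0.0007  0.0641] turn [ 0.0004 -0.0012  0.0014] F [ 0.59 -0.29  0.45] q6 1.138
```

View pics/d5.png

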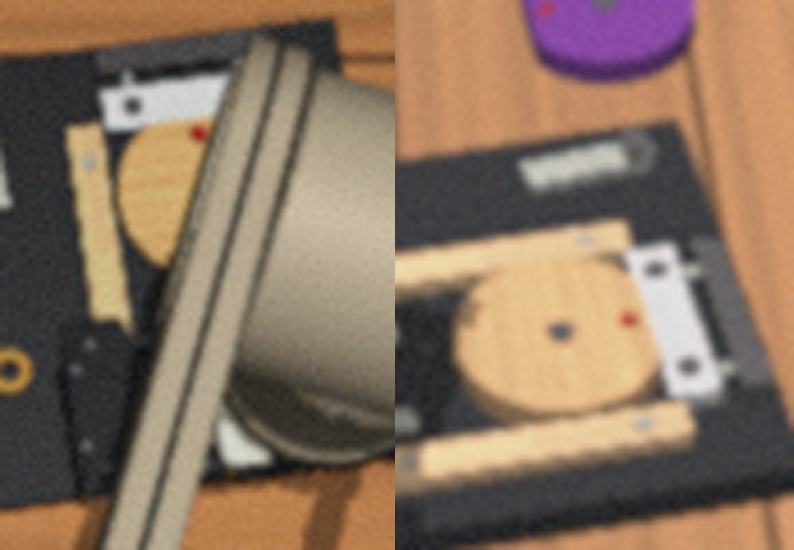

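The flat lies on the bar; side crop centre is (561,331), dot (628,320). I'll check the angle numerically.

```bash
python3 -c "
from h import *
f=lambda u,v:(280+(u-255+.5)/5.5-.5,220+(v+.5)/5.5-.5)
c,d,b1,b2=[Mj.T@(onz('side',*f(*q),z)[:2]-O) for q,z in(((561,331),.0345),((628.5,320),.0345),((656,268),.0305),((689,366),.0305))]
print(c,d,np.degrees(np.arctan2(*(d-c)[::-1])),'bar dir',np.degrees(np.arctan2(*(b1-b2)[::-1]))-90,b1,b2)"
```

```text
[ 0.01810552 -0.00229521] [ 0.04808023 -0.00203643] 0.49463915969789723 bar dir -0.1354895652987267 [0.06822498 0.03047019] [ 0.06808106 -0.03039221]
```

Flush within about 1°. I'll lower the fingertip behind the knob.

Request:
carry_out(targets=[{"hand": 0, "x": -0.001, "y": -0.0007, "z": 0.02, "ax": 0, "ay": 0, "az": 0}, {"hand": 0, "x": -0.001, "y": -0.0007, "z": 0.045, "ax": 0, "ay": 0, "az": 0}, {"hand": 0, "x": -0.001, "y": -0.0007, "z": 0.062, "ax": 0, "ay": 0, "az": 0}, {"hand": 0, "x": -0.001, "y": -0.0007, "z": 0.064, "ax": 0, "ay": 0, "az": 0}, {"hand": 0, "x": -0.001, "y": -0.0007, "z": 0.064, "ax": 0, "ay": 0, "az": 0}])

```text
t: 17.42
tool_pos: [0.4842, -0.0947, 0.2262]
orientation: [3.134, 0.213, 0.001]
force: [-0.1, -0.1, 0.0]
opening: 0.0006
gripper_force: 0.0
```

Request:
carry_out(targets=[{"hand": 0, "x": 0.003, "y": 0, "z": 0, "ax": 0, "ay": 0, "az": 0}, {"hand": 0, "x": 0.006, "y": 0, "z": 0, "ax": 0, "ay": 0, "az": 0}, {"hand": 0, "x": 0.009, "y": 0, "z": 0, "ax": 0, "ay": 0, "az": 0}, {"hand": 0, "x": 0.012, "y": 0, "z": 0, "ax": 0, "ay": 0, "az": 0}, {"hand": 0, "x": 0.016, "y": 0, "z": 0, "ax": 0, "ay": 0, "az": 0}, {"hand": 0, "x": 0.02, "y": 0, "z": 0, "ax": 0, "ay": 0, "az": 0}, {"hand": 0, "x": 0.024, "y": 0, "z": 0, "ax": 0, "ay": 0, "az": 0}, {"hand": 0, "x": 0.024, "y": 0, "z": 0, "ax": 0, "ay": 0, "az": 0}])

```text
t: 18.42
tool_pos: [0.5076, -0.0914, 0.2257]
orientation: [3.134, 0.213, -0.001]
force: [-3.8, -2.3, 2.8]
opening: 0.0005
gripper_force: 1.5
```

```bash
python3 -c "
from h import *
plan(-.107,0,.04,.134)
for n in ('side',):
  p,_=read_camera(n);h=cv2.cvtColor(p,cv2.COLOR_BGR2HSV);red=((h[...,0]<8)|(h[...,0]>172))&(h[...,1]>150)&(h[...,2]>80)
  u,v,k=cen(red,(285,275,325,305));print(u,v,k,Mj.T@(onz(n,u,v,.032)[:2]-O))"
```

```text
t 18.425 shift [-0.0208  0.0001 -0.0003] turn [-0.      0.0007  0.0018] F [-3.79 -2.28  2.79] q6 1.158
299.6265060240964 290.2409638554217 83 [-0.06966567 -0.01542057]
```

The stop is sliding at about 4–5 N. I'll advance to within several mm of the blank.

Request:
carry_out(targets=[{"hand": 0, "x": 0.002, "y": 0, "z": 0, "ax": 0, "ay": 0, "az": 0}, {"hand": 0, "x": 0.005, "y": 0, "z": 0, "ax": 0, "ay": 0, "az": 0}, {"hand": 0, "x": 0.008, "y": 0, "z": 0, "ax": 0, "ay": 0, "az": 0}, {"hand": 0, "x": 0.011, "y": 0, "z": 0, "ax": 0, "ay": 0, "az": 0}, {"hand": 0, "x": 0.014, "y": 0, "z": 0, "ax": 0, "ay": 0, "az": 0}, {"hand": 0, "x": 0.016, "y": 0, "z": 0, "ax": 0, "ay": 0, "az": 0}, {"hand": 0, "x": 0.018, "y": 0, "z": 0, "ax": 0, "ay": 0, "az": 0}, {"hand": 0, "x": 0.018, "y": 0, "z": 0, "ax": 0, "ay": 0, "az": 0}])

```text
t: 19.48
tool_pos: [0.5253, -0.089, 0.2257]
orientation: [-3.134, -0.213, 0.001]
force: [-4.0, -1.0, 2.9]
opening: 0.0003
gripper_force: 2.1
```

```bash
python3 -c "
from h import *
plan(-.06,0,.04,.134);snap('pics/d6.png')"
```

```text
t 19.475 shift [ 0.0083  0.0002 -0.0003] turn [-0.0001  0.0004  0.0018] F [-4.   -1.03  2.94] q6 1.171
```

View pics/d6.png

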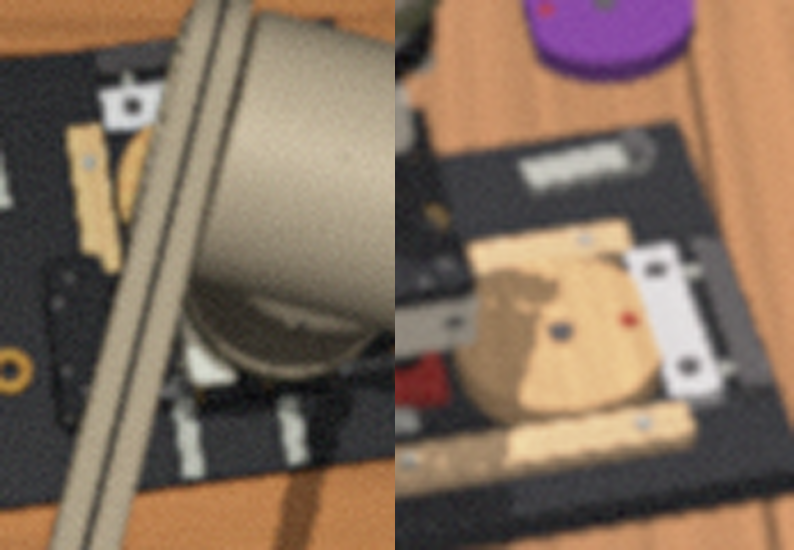

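The stop front is at crop x≈450 and the blank edge at ≈470–480, a gap of about 7–9 mm. I'll creep in.

Request:
carry_out(targets=[{"hand": 0, "x": 0.0015, "y": 0, "z": 0, "ax": 0, "ay": 0, "az": 0}, {"hand": 0, "x": 0.003, "y": 0, "z": 0, "ax": 0, "ay": 0, "az": 0}, {"hand": 0, "x": 0.004, "y": 0, "z": 0, "ax": 0, "ay": 0, "az": 0}, {"hand": 0, "x": 0.004, "y": 0, "z": 0, "ax": 0, "ay": 0, "az": 0}])

```text
t: 20.08
tool_pos: [0.5293, -0.0884, 0.2257]
orientation: [3.134, 0.213, -0.0]
force: [-4.7, -2.8, 3.2]
opening: 0.0004
gripper_force: 2.3
```

Request:
carry_out(targets=[{"hand": 0, "x": 0.0005, "y": 0, "z": 0, "ax": 0, "ay": 0, "az": 0}, {"hand": 0, "x": 0.001, "y": 0, "z": 0, "ax": 0, "ay": 0, "az": 0}, {"hand": 0, "x": 0.001, "y": 0, "z": 0, "ax": 0, "ay": 0, "az": 0}])

```text
t: 20.45
tool_pos: [0.5302, -0.0883, 0.2256]
orientation: [-3.134, -0.213, 0.0]
force: [-4.6, -1.7, 2.9]
opening: 0.0005
gripper_force: 2.5
```

```bash
python3 -c "
from h import *
plan(-.06,0,.04,.134)
p,_=read_camera('side');h=cv2.cvtColor(p,cv2.COLOR_BGR2HSV);red=((h[...,0]<8)|(h[...,0]>172))&(h[...,1]>120)&(h[...,2]>50)
v,u=np.nonzero(red[275:305,290:345]);print([ (r+275,u[v==r].max()+290) for r in sorted(set(v))])
print(p[290,315:342].tolist())"
```

```text
t 20.45 shift [ 0.0033  0.0002 -0.0004] turn [-0.      0.0003  0.0018] F [-4.61 -1.7   2.86] q6 1.175
[(np.int64(284), np.int64(315)), (np.int64(285), np.int64(315)), (np.int64(286), np.int64(316)), (np.int64(287), np.int64(316)), (np.int64(288), np.int64(316)), (np.int64(289), np.int64(316)), (np.int64(290), np.int64(316)), (np.int64(291), np.int64(316)), (np.int64(292), np.int64(316)), (np.int64(293), np.int64(314))]
[[35, 39, 109], [34, 33, 95], [50, 58, 84], [57, 71, 89], [68, 90, 108], [73, 94, 120], [79, 106, 130], [83, 114, 140], [92, 121, 148], [85, 117, 147], [87, 118, 147], [85, 114, 144], [89, 121, 151], [86, 120, 151], [91, 125, 152], [99, 135, 169], [119, 162, 204], [134, 184, 225], [142, 193, 231], [142, 192, 230], [136, 189, 225], [139, 189, 227], [139, 192, 231], [143, 196, 232], [141, 194, 231], [142, 194, 230], [140, 192, 229]]
```

Request:
carry_out(targets=[{"hand": 0, "x": 0.0005, "y": 0, "z": 0, "ax": 0, "ay": 0, "az": 0}, {"hand": 0, "x": 0.001, "y": 0, "z": 0, "ax": 0, "ay": 0, "az": 0}, {"hand": 0, "x": 0.001, "y": 0, "z": 0, "ax": 0, "ay": 0, "az": 0}])

```text
t: 20.88
tool_pos: [0.5313, -0.0881, 0.2257]
orientation: [-3.134, -0.213, 0.0]
force: [-4.4, -1.8, 2.5]
opening: 0.0007
gripper_force: 2.5
```

Request:
carry_out(targets=[{"hand": 0, "x": 0.0004, "y": 0, "z": 0, "ax": 0, "ay": 0, "az": 0}, {"hand": 0, "x": 0.0008, "y": 0, "z": 0, "ax": 0, "ay": 0, "az": 0}, {"hand": 0, "x": 0.0008, "y": 0, "z": 0, "ax": 0, "ay": 0, "az": 0}])

```text
t: 21.25
tool_pos: [0.5321, -0.088, 0.2257]
orientation: [-3.134, -0.213, 0.0]
force: [-4.9, -2.0, 2.3]
opening: 0.0004
gripper_force: 2.5
```

Request:
carry_out(targets=[{"hand": 0, "x": 0.0004, "y": 0, "z": 0, "ax": 0, "ay": 0, "az": 0}, {"hand": 0, "x": 0.0008, "y": 0, "z": 0, "ax": 0, "ay": 0, "az": 0}, {"hand": 0, "x": 0.0008, "y": 0, "z": 0, "ax": 0, "ay": 0, "az": 0}])

```text
t: 21.62
tool_pos: [0.5327, -0.0879, 0.2257]
orientation: [-3.134, -0.213, 0.001]
force: [-6.0, -1.3, 3.3]
opening: 0.0003
gripper_force: 3.1
```

Request:
carry_out(targets=[{"hand": 0, "x": 0.0002, "y": 0, "z": 0, "ax": 0, "ay": 0, "az": 0}, {"hand": 0, "x": 0.0004, "y": 0, "z": 0, "ax": 0, "ay": 0, "az": 0}, {"hand": 0, "x": 0.0004, "y": 0, "z": 0, "ax": 0, "ay": 0, "az": 0}])

```text
t: 22.0
tool_pos: [0.5329, -0.0879, 0.2256]
orientation: [-3.134, -0.213, 0.002]
force: [-7.3, -1.8, 4.1]
opening: 0.0005
gripper_force: 4.0
```

Request:
carry_out(targets=[{"hand": 0, "x": 0.0003, "y": 0, "z": 0, "ax": 0, "ay": 0, "az": 0}, {"hand": 0, "x": 0.0006, "y": 0, "z": 0, "ax": 0, "ay": 0, "az": 0}, {"hand": 0, "x": 0.0006, "y": 0, "z": 0, "ax": 0, "ay": 0, "az": 0}])

```text
t: 22.38
tool_pos: [0.5332, -0.0879, 0.2256]
orientation: [-3.134, -0.213, 0.004]
force: [-9.6, -1.9, 7.7]
opening: 0.0005
gripper_force: 5.4
```

Request:
carry_out(targets=[{"hand": 0, "x": 0.0003, "y": 0, "z": 0, "ax": 0, "ay": 0, "az": 0}, {"hand": 0, "x": 0.0005, "y": 0, "z": 0, "ax": 0, "ay": 0, "az": 0}, {"hand": 0, "x": 0.0005, "y": 0, "z": 0, "ax": 0, "ay": 0, "az": 0}])

```text
t: 22.75
tool_pos: [0.5335, -0.0879, 0.2256]
orientation: [-3.134, -0.213, 0.005]
force: [-12.6, -2.7, 9.1]
opening: 0.0006
gripper_force: 6.6
```

About 7–8 N on the blank. I'll back off gently and lift away.

Request:
carry_out(targets=[{"hand": 0, "x": -0.0005, "y": 0, "z": 0, "ax": 0, "ay": 0, "az": 0}, {"hand": 0, "x": -0.001, "y": 0, "z": 0, "ax": 0, "ay": 0, "az": 0}, {"hand": 0, "x": -0.0015, "y": 0, "z": 0, "ax": 0, "ay": 0, "az": 0}, {"hand": 0, "x": -0.003, "y": 0, "z": 0, "ax": 0, "ay": 0, "az": 0}, {"hand": 0, "x": -0.01, "y": 0, "z": 0, "ax": 0, "ay": 0, "az": 0}, {"hand": 0, "x": -0.015, "y": 0, "z": -0.02, "ax": 0, "ay": 0, "az": 0}, {"hand": 0, "x": -0.02, "y": 0, "z": -0.06, "ax": 0, "ay": 0, "az": 0}, {"hand": 0, "x": -0.03, "y": 0, "z": -0.09, "ax": 0, "ay": 0, "az": 0}])

```text
t: 23.75
tool_pos: [0.5047, -0.0917, 0.3174]
orientation: [3.134, 0.214, 0.003]
force: [0.7, 0.3, 0.7]
opening: 0.0005
gripper_force: 0.0
```

Request:
carry_out(targets=[{"hand": 0, "x": -0.04, "y": 0.05, "z": -0.03, "ax": 0, "ay": 0, "az": 0}, {"hand": 0, "x": -0.04, "y": 0.1, "z": -0.05, "ax": 0, "ay": 0, "az": 0}, {"hand": 0, "x": -0.04, "y": 0.15, "z": -0.05, "ax": 0, "ay": 0, "az": 0}, {"hand": 0, "x": -0.04, "y": 0.2, "z": -0.05, "ax": 0, "ay": 0, "az": 0}, {"hand": 0, "x": -0.04, "y": 0.2, "z": -0.05, "ax": 0, "ay": 0, "az": 0}])

```text
t: 24.38
tool_pos: [0.4917, -0.2983, 0.3655]
orientation: [3.134, 0.208, 0.001]
force: [0.1, 0.3, 0.1]
opening: 0.0008
gripper_force: 0.0
```

```bash
python3 -c "
from h import *
dots();snap('pics/d7.png')"
```

```text
top red (np.float64(362.7), np.float64(218.3)) 3 jig [ 0.0499 -0.0011] ang -1.2
top red (np.float64(367.8), np.float64(257.6)) 210 jig [-0.0451  0.0012] ang 178.5
side red (np.float64(309.8), np.float64(286.5)) 161 jig [-0.0448 -0.0111] ang -166.1
```

View pics/d7.png

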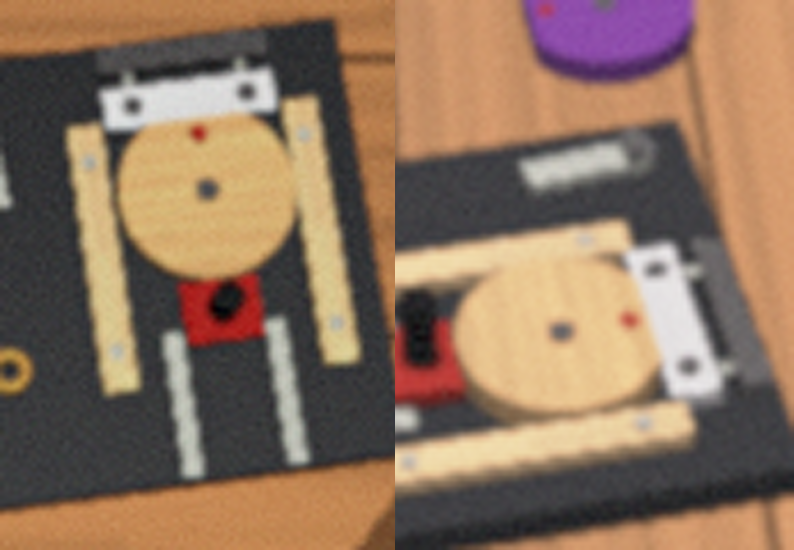

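The flat is flush on the bar, with the dot at (198,132) and the centre at (207,188) matching the jig's yaw. The stop bears on the rim from behind and the arm is clear.

```bash
python3 -c "
from plant import *
print(robot.close_job())"
```

```text
the job is handed in; nothing more can be done
None
```

I handed the job in at about 24.5 s. The blank's flat looked flush on the bar, the red stop held it from behind with an estimated 7–8 N while I pushed, and the arm was clear of everything; the judge's verdict was not shown.

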